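Put a carton away in the lift-up locker

ROBOT

A 6-joint arm with a two-finger parallel gripper is mounted at the origin on a cart in front of the work surface, level with it; the furniture and walls round the work are solid. World frame = base frame: x ahead of the robot, y to its left, z up, the work surface at z = 0. Lengths are in m, angles in degrees, forces in N, time in s.
With the tool pointing down it reaches from about 0.35 to 0.875 m from the base axis. Payload 4.2 kg.
Tool frame: the origin (TCP) lies at the very end of the fingers, on their centre line; the grasp point (between the pads) lies 19 mm behind it; z points along the fingers, y is the line along which they close (so a half turn about z gives the same grasp; the last joint's range is limited). The gripper opens to 87 mm and grips with 3 to 60 N. Pads are 19 mm wide; open, the fingers measure 117 mm over their backs; the gripper's body (75 mm by 190 mm) begins 51 mm behind the grasp point.
Start: joints at [-50.042, 22.042, 0.453, 0, -68.411, -14.817], TCP at [0.266, -0.566, 0.223] pointing down, gripper open.
Joint ranges: [-179.83, 179.83], [-69.29, 118.12], [-61.27, 80.66], [-181.25, 117.63], [-171.15, -9.14], [-177.46, 177.46]. Speed limits (degrees/s): [159.86, 159.86, 180, 180, 180, 180].

INTERFACE

Orientations are given as a 3x3 rotation matrix whose columns are the frame's x, y, z axes.
In Python, from station import * gives the robot as it stands.
- The arm moves only by the shell command python3 -m pendant 'ROWS'. ROWS is JSON, a list of rows, each an object of numbers: "x", "y", "z": the shift along the world's x, y, z normalised to -1 to 1, where 1 is 250 mm; "rx", "ry", "rz": the turn, a rotation vector about the world's x, y, z normalised to -1 to 1, where 1 is 180 degrees; "claw": the opening, from 0 (shut) to 1 (fully open). A call has exactly 8 rows; each row is the pose to reach, as a shift and turn from the pose commanded when the call began, turning the shorter way round; what a row does not reach only later rows make up. A row lasts 1/8 s, in which the tool goes at most 62.5 mm and 10.7 degrees, less where a joint would pass 70% of its speed; a pose out of reach is approached as far as the arm can. A call with a number of a shift or a turn outside -1 to 1 is refused whole. A call with a gripper value outside its range is refused whole. The fingers move at their own pace and stop on an object; the grip force is fixed at half the most. Time passes only in rows, so rows that repeat a pose let the fingers close, or fill a call up. It gives the time, the measured TCP pose, the force, the opening and the grip force at its end, in the units of the state.
- sense(): the state, without advancing time (a new reading comes with each control period).
- capture(name): name is "scene" or "side" or "wrist"; returns a dict with "color" (420x560x3 uint8, red, green, blue), "mtx" (3x3 intrinsics, pixels), "world_to_cam" (4x4, takes a point from world to camera coordinates). Camera axes: x right, y up, looking along -z (the intrinsics and any distortion apply to the point x, -y, -z); pixel columns grow to the right and rows downward; lengths in m; the calibration is good to about 2 mm. A picture is of the moment at which its call begins. There is no depth.
- finish_job(): hands the job in; it is judged then, once.
Trained networks look in a picture, given as the dict that the camera call returned (one of the last four; its "shot" number tells which), for a name from the list of things; names that differ only in an ending like _2 or _b are one class to them, and where a whole thing is asked for, a point or a joint stands for the part that bears it (a point fixed in the world has none). Each returns a list of dicts, best first, with "conf" (0 to 1); they miss things now and then, are a little off and sometimes report something else, mostly with a low value. They report only what shows in the picture. A call takes as long as a camera call. They do not tell look-alikes from the thing itself.
- search_frame(picture, label): "centre" ([column, row] in pixels, amid what is visible of it).
- regions_of(picture, label): "region" (420x560 bool, what is visible of it) and "centre" ([column, row] in pixels, amid what is visible of it).
The state is a dict: "time_s": time; "joints": joint angles; "joint_velocities": joint speeds; "effort": joint torques, N m; "tcp_pos": TCP position; "ee_rot": TCP orientation; "wrist_force": force on the tool from outside, world axes, zero at the start; "moment": the same for the moment, N m; "gripper_width": opening from 0.0 (shut) to 1.0 (fully open); "gripper_force": force on a finger pad.
Only numpy, scipy, OpenCV 4.12 (cv2) and the standard library are available. Lean on these libraries where they do the work, as an engineer would, in place of code of your own. Each camera call takes 0.05 s, during which the arm holds its last target. There are 200 camera calls.

TASK

Raise the lift-up flap of the countertop locker until its stay bolts lock and it stands open by itself, then set the small white carton down inside, standing upright. Then squeeze the two end caps of the flap's handle together to unlock it, lower the flap gently by hand until it is fully shut, and leave everything else on the table as it is.

Things in the scene. Friction and masses are not known exactly. Their poses are not given: they have to be found in the camera images.
- locker: low white locker fixed to the table, 210 mm deep (x), 240 wide (y), 120 high at the back, 72 at its front wall. Origin: centre of its underside; x to its back, y left, z up. With the flap up it is open from above: inner floor 6 mm up, free from x -88 to +102, y -108 to +108. Steel stay plates stand at y +-123, x +42 to +102, up to z 195
- locker_floor (a point): point on the locker's inner floor where the carton stands well clear of the front wall and of the raised flap: 42 mm in front of the locker's origin, on its middle line, 6 mm above the table
- flap_hinge (a point): middle of the flap's hinge line, which runs along the locker's y axis: 90 mm behind the locker's origin, 118 mm above the table
- flap_handle (a point): centre of the flap's handle: black bar, 17 mm thick, parallel to the hinge, on two stems 30 mm beyond the flap's free edge; 225 mm from the hinge line in the flap's plane, which passes through both (71 mm above the table when shut, 341 when locked open). Its x points to the hinge, y along the bar. Fingers that grip its ends from above may keep pointing down while it turns between them
- cap_outer (a point): middle of the outer face of the sprung round cap (24 mm across) on the handle's left end; its twin is on the right end. 60 mm over both caps, 42 when squeezed fully together along the bar. Resistance 2 to 3 N a cap, 4 to 7 N if one takes it all. The caps move together and draw in the two stay bolts; 7 mm of travel each frees the flap
- flap (a joint): flap angle (rad), hinge at its back edge: 0 shut (12 degrees below level, front edge lowest), grows as raised. Near 1.62 the sprung bolts snap out over strikers and it stands by itself at 1.62; stop at 1.72. Raised unsqueezed, the bolts ride up ramps and snap out; raised squeezed, let the caps go between 1.65 and the stop. Unlocked, it falls shut
- carton_center (a point): centre of the small white medicine carton, 50 mm (its x) by 71 mm (its y) by 60 mm high, about 0.1 kg, standing on the table to the right of the locker, nearer the robot than the larger one; grasp across its 50 mm sides
- tall_carton: bystander: larger dark blue and white carton, 75 x 63 x 83 mm high, origin at the centre of its underside; leave alone
- strip_pack: bystander: banded pack of tablet strips, 46 x 83 x 26 mm high, origin at the centre of its underside; leave alone
- calculator: bystander: grey calculator, 118 x 72 x 15 mm, origin at the centre of its underside; leave alone
There are look-alikes about, which are no part of the job. What is shaped like the part that bears carton_center but orange or turquoise is not meant.

How it is judged:
By the outcome, as a careful person would: the job done as asked, in the order asked, and still so for the second after the job is handed in, with the robot touching nothing.
It also fails if it takes over 67 s, if anything falls off the work surface, if the arm or the gripper's body presses on something with over 40 N, if the wrist force passes 120 N, or if a joint passes its speed limit or range.

## Working session

There is one attempt and no reset: what is moved stays moved. The work goes in short steps, Python scripts to look and compute and a shell command to move; the robot and the scene stay as the last step left them, time stands still between calls to the robot, and variables do not carry over. Pictures are saved under pics/ and viewed, at most 14 in all, crops included, and the job is handed in when it is done.

```bash
ls; mkdir -p pics
python3 - <<'E'
from station import *
import cv2, numpy as np
s=sense(); print(s['time_s'],s['tcp_pos'],np.round(s['ee_rot'],3).tolist(),s['gripper_width'])
ims=[]
for c in ["scene","side"]:
    p=capture(c); cv2.imwrite(f'pics/{c}0.png',p['color'][:,:,::-1]); 
    print(c,p['mtx'].tolist(),np.round(p['world_to_cam'],4).tolist(),[k for k in p])
    for l in ["locker","flap_handle","cap_outer","carton_center","tall_carton","strip_pack","calculator"]:
        r=search_frame(p,l); print(l,[(np.round(d['centre']).tolist(),round(d['conf'],2)) for d in r])
E
```

```text
pics
0.0 [ 0.26529609 -0.56522407  0.22146904] [[-0.905, -0.425, -0.001], [-0.425, 0.905, 0.002], [0.0, 0.002, -1.0]] 0.9985477038925793
scene [[475.7407535310868, 0.0, 280.3790548306374], [0.0, 475.7407535310868, 203.2075547769725], [0.0, 0.0, 1.0]] [[0.9944, -0.1043, -0.0162, -0.5865], [0.0918, 0.7793, 0.6199, -0.1275], [-0.052, -0.6179, 0.7845, -1.544], [0.0, 0.0, 0.0, 1.0]] ['color', 'mtx', 'world_to_cam', 'shot']
locker [([291.0, 184.0], 0.92)]
flap_handle [([279.0, 176.0], 0.8)]
cap_outer []
carton_center [([274.0, 303.0], 0.84), ([298.0, 339.0], 0.58), ([244.0, 271.0], 0.56)]
tall_carton [([306.0, 294.0], 0.86)]
strip_pack [([232.0, 150.0], 0.56)]
calculator [([273.0, 138.0], 0.89), ([278.0, 179.0], 0.29), ([308.0, 294.0], 0.22)]
side [[431.7964001425136, 0.0, 283.8790920446911], [0.0, 431.7964001425136, 200.48376291806267], [0.0, 0.0, 1.0]] [[-0.0297, -0.9996, -0.004, 0.0238], [0.4572, -0.0171, 0.8892, -0.3445], [-0.8889, 0.0246, 0.4575, -0.7697], [0.0, 0.0, 0.0, 1.0]] ['color', 'mtx', 'world_to_cam', 'shot']
locker [([227.0, 206.0], 0.84)]
flap_handle [([232.0, 194.0], 0.65)]
cap_outer [([236.0, 225.0], 0.37)]
carton_center [([386.0, 222.0], 0.96), ([357.0, 238.0], 0.73), ([416.0, 211.0], 0.65)]
tall_carton [([372.0, 198.0], 0.55)]
strip_pack [([156.0, 251.0], 0.77), ([227.0, 199.0], 0.28)]
calculator [([143.0, 225.0], 0.91), ([234.0, 197.0], 0.26)]
```

Run:
```python
import cv2
a=cv2.imread('pics/scene0.png')[90:370,180:380];b=cv2.imread('pics/side0.png')[120:300,100:460]
cv2.imwrite('pics/scene0c.png',cv2.resize(a,None,fx=2.1,fy=2.1,interpolation=cv2.INTER_CUBIC))
cv2.imwrite('pics/side0c.png',cv2.resize(b,None,fx=2.2,fy=2.2,interpolation=cv2.INTER_CUBIC))
```

```text
(no output)
```

View pics/scene0c.png

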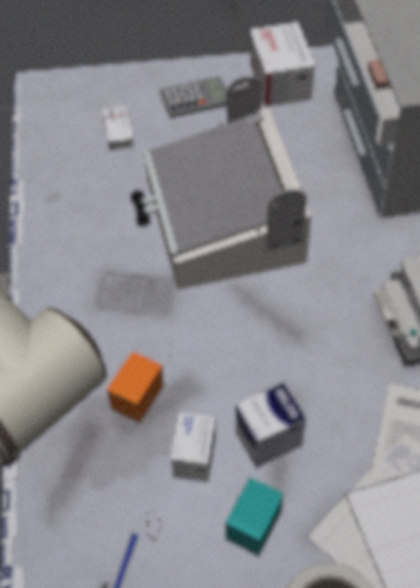

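View pics/side0c.png

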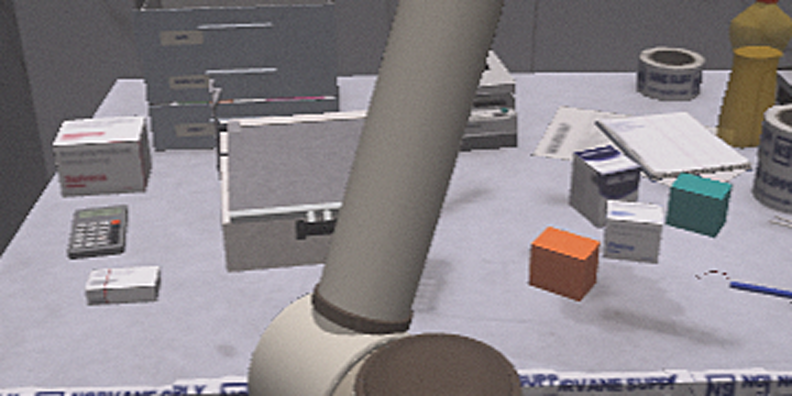

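The candidates for the carton are: white at scene (274,303) / side (386,222), orange at scene (244,271), and turquoise at scene (298,339). The white one fits: it stands nearer the robot than the blue/white tall carton at (306,294), and the others have excluded colours. The enlarged crop shows it clearly. The locker's front faces the robot, with the handle caps near scene (245,183) and (247,196).

```bash
cat > h.py <<'E'
from station import *
import cv2, numpy as np
from scipy.optimize import least_squares, minimize
def proj(p,P):
    P=np.atleast_2d(P); c=P@p['world_to_cam'][:3,:3].T+p['world_to_cam'][:3,3]
    c=c*[1,-1,-1]; u=c@np.asarray(p['mtx']).T
    return u[:,:2]/u[:,2:]
def W(q,P):
    P=np.atleast_2d(P).astype(float); c,s=np.cos(q[2]),np.sin(q[2])
    return np.c_[q[0]+c*P[:,0]-s*P[:,1],q[1]+s*P[:,0]+c*P[:,1],P[:,2]]
def box(a,b,h): return np.array([[x*a/2,y*b/2,z] for x in(-1,1) for y in(-1,1) for z in(0,h)])
def hullmask(p,P,S=4):
    m=np.zeros((420*S,560*S),np.uint8)
    cv2.fillConvexPoly(m,cv2.convexHull(np.round((proj(p,P)+.5)*S).astype(np.int32)),1)
    return cv2.resize(m.astype(np.float32),(560,420),interpolation=cv2.INTER_AREA)
def fitbox(views,dims,q0s):
    """views: list of (pic, mask)"""
    def cost(q):
        c=0
        for p,m in views:
            h=hullmask(p,W(q,box(*dims))); c+=1-np.minimum(h,m).sum()/np.maximum(h,m).sum()
        return c
    best=None
    for q0 in q0s:
        r=minimize(cost,q0,method='Nelder-Mead',options=dict(initial_simplex=np.array(q0)+np.array([[0,0,0],[.015,0,0],[0,.015,0],[0,0,.3]]),xatol=1e-4,fatol=1e-4,maxiter=150))
        if best is None or r.fun<best.fun: best=r
    return best.x,best.fun
def hnd(th,R=.225): # handle in locker frame
    a=th-np.radians(12); return np.array([.09-R*np.cos(a),0,.118+R*np.sin(a)])
E
python3 - <<'E'
from h import *
A=capture('scene');B=capture('side')
L=hnd(0); fe=hnd(0,.195)
kp=[ (A,[L[0],.03,L[2]],(245,183)),(A,[L[0],-.03,L[2]],(247,196)),(A,[-.105,-.12,0],(264.8,225.7)),(A,[.105,-.12,0],(326.7,214.8)),
 (A,[.072,-.123,.195],(316.7,181)),(A,[.072,.123,.195],(295.7,127.6)),(A,[-.105,-.12,.072],(262,215.5)),
 (B,[-.105,.12,0],(203.6,241.8)),(B,[L[0],.03,L[2]],(236.4,224)),(B,[-.105,.12,.072],(203,221))]
f=lambda q:np.concatenate([(proj(p,W(q,P))-uv)[0] for p,P,uv in kp])
r=least_squares(f,[.6,0,0],loss='soft_l1'); q=r.x
print('locker',q[:2],np.degrees(q[2])); print(np.round(f(q).reshape(-1,2),1).tolist())
v=[]
for p,c in((A,(274,303)),(B,(386,222))):
    d=min(regions_of(p,'carton_center'),key=lambda d:np.hypot(*(np.array(d['centre'])-c)))
    m=d['region']; print(d['centre'],m.sum(),p['color'][m].mean(0)); v.append((p,m.astype(np.float32)))
# start from ray intersections
g=least_squares(lambda x:np.concatenate([(proj(p,[x[0],x[1],.03])-c)[0] for p,c in((A,(274,303)),(B,(386,222)))]),[.5,-.3]).x
for a in(-.6,0,.6,1.2): 
    x,c=fitbox(v,(.05,.071,.06),[[g[0],g[1],a]]); print('carton',x[:2],np.degrees(x[2]),c)
    
for p,n in((A,'scene'),(B,'side')):
    im=p['color'][:,:,::-1].copy(); im=cv2.resize(im,None,fx=3,fy=3,interpolation=cv2.INTER_CUBIC)
    pts=np.array([[sx,sy,z] for sx in(-.105,.105) for sy in(-.12,.12) for z in(0,.072 if sx<0 else .12)]+[[L[0],.03,L[2]],[L[0],-.03,L[2]],[.072,.123,.195],[.072,-.123,.195]])
    for u in proj(p,W(q,pts)): cv2.circle(im,tuple(int(t) for t in (u+.5)*3),3,(0,0,255),1)
    cv2.imwrite(f'pics/{n}_ov.png',im[300:720,650:1100] if n=='scene' else im[480:780,540:1040])
E
python3 -c "
import cv2,numpy as np
a=cv2.imread('pics/scene_ov.png');b=cv2.imread('pics/side_ov.png')
b=cv2.resize(b,(350,210));o=np.zeros((420,800,3),np.uint8);o[:,:450]=a;o[:210,450:]=b;cv2.imwrite('pics/ov.png',o)"
```

```text
locker [0.61901285 0.12670801] 8.133681639399741
[[0.0, -0.3], [1.7, 0.1], [-1.6, 3.0], [-2.5, 0.9], [0.9, -1.0], [0.4, -1.4], [0.1, 0.1], [1.0, 1.9], [-0.2, -0.8], [-0.7, 0.3]]
[272.3, 304.2] 616 [155.39772727 155.66071429 160.15097403]
[386.6, 224.9] 719 [146.51182197 142.36578581 147.78442281]
carton [ 0.53633127 -0.2880031 ] -15.403355929980533 0.1585637331008911
carton [ 0.53585921 -0.28835414] -14.197368343626305 0.15761923789978027
carton [ 0.53462949 -0.28856854] 50.59500369693872 0.5165281295776367
carton [ 0.53476571 -0.28734045] 93.75895135911246 0.4647012948989868
```

View pics/ov.png

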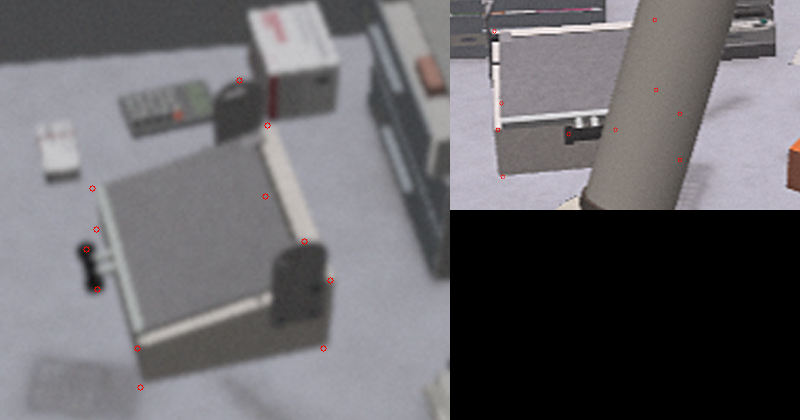

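The overlay agrees with the locker to about 2 px: its corners, and the handle caps at crop (87,249) and (97,289). So the locker sits at about (0.619, 0.127) with yaw 8.1°, which puts the handle near (0.490, 0.108). I'll move above the handle now.

```bash
python3 -m pendant '[{"x":0.04,"y":0.125,"rz":-0.012,"claw":1},{"x":0.08,"y":0.25,"rz":-0.024,"claw":1},{"x":0.12,"y":0.375,"rz":-0.036,"claw":1},{"x":0.16,"y":0.5,"rz":-0.048,"claw":1},{"x":0.2,"y":0.625,"rz":-0.06,"claw":1},{"x":0.24,"y":0.75,"rz":-0.07,"claw":1},{"x":0.28,"y":0.875,"rz":-0.08,"claw":1},{"x":0.32,"y":1,"rz":-0.095,"claw":1}]'
python3 -m pendant '[{"x":0.04,"y":0.125,"claw":1},{"x":0.08,"y":0.25,"claw":1},{"x":0.12,"y":0.375,"claw":1},{"x":0.16,"y":0.5,"claw":1},{"x":0.2,"y":0.625,"claw":1},{"x":0.24,"y":0.75,"claw":1},{"x":0.28,"y":0.875,"claw":1},{"x":0.32,"y":1,"claw":1}]'
python3 -m pendant '[{"x":0.04,"y":0.1,"claw":1},{"x":0.08,"y":0.2,"claw":1},{"x":0.12,"y":0.3,"claw":1},{"x":0.16,"y":0.4,"claw":1},{"x":0.2,"y":0.5,"claw":1},{"x":0.23,"y":0.6,"claw":1},{"x":0.26,"y":0.69,"claw":1},{"x":0.26,"y":0.69,"claw":1}]'
python3 - <<'E'
from h import *
s=sense(); print(np.round(s['tcp_pos'],4),np.round(s['ee_rot'],3).tolist())
p=capture('wrist'); cv2.imwrite('pics/w1.png',p['color'][:,:,::-1])
b=capture('side'); cv2.imwrite('pics/s1.png',b['color'][:,:,::-1])
q=(.61901,.12671,np.radians(8.134)); L=hnd(0)
for n,i in(('w',p),('s',b)):
  print(n,'pred caps',np.round(proj(i,W(q,[[L[0],.03,L[2]],[L[0],-.03,L[2]],[L[0],0,L[2]]])),1).tolist())
  for l in('flap_handle','cap_outer','locker'): print(n,l,[(np.round(d['centre'],1).tolist(),round(d['conf'],2)) for d in search_frame(i,l)])
E
```

```text
[ 0.2656 -0.5658  0.2226] [[-0.905, -0.425, 0.0], [-0.425, 0.905, -0.0], [-0.0, -0.0, -1.0]]
w pred caps [[682.7, 547.7], [644.4, 538.9], [663.6, 543.4]]
w flap_handle []
w cap_outer []
w locker []
s pred caps [[236.2, 223.2], [258.3, 221.2], [247.2, 222.2]]
s flap_handle [([230.1, 195.3], 0.63)]
s cap_outer [([237.0, 224.6], 0.36)]
s locker [([225.3, 205.6], 0.86), ([232.0, 196.6], 0.44)]$[0]: bad value
$[0]: bad value
$[0]: bad value
```

View pics/w1.png

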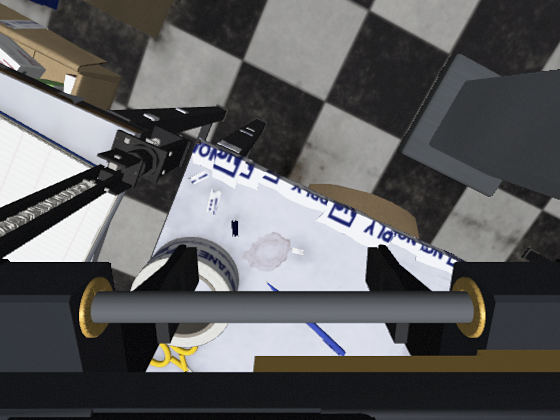

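The calls were refused because every key is needed in each row. The wrist picture shows only the table's near edge at the start pose. I'll resend with full rows.

```bash
python3 -m pendant '[{"x":0.04,"y":0.125,"z":0,"rx":0,"ry":0,"rz":-0.012,"claw":1},{"x":0.08,"y":0.25,"z":0,"rx":0,"ry":0,"rz":-0.024,"claw":1},{"x":0.12,"y":0.375,"z":0,"rx":0,"ry":0,"rz":-0.036,"claw":1},{"x":0.16,"y":0.5,"z":0,"rx":0,"ry":0,"rz":-0.048,"claw":1},{"x":0.2,"y":0.625,"z":0,"rx":0,"ry":0,"rz":-0.06,"claw":1},{"x":0.24,"y":0.75,"z":0,"rx":0,"ry":0,"rz":-0.07,"claw":1},{"x":0.28,"y":0.875,"z":0,"rx":0,"ry":0,"rz":-0.08,"claw":1},{"x":0.32,"y":1,"z":0,"rx":0,"ry":0,"rz":-0.095,"claw":1}]' &&
python3 -m pendant '[{"x":0.04,"y":0.125,"z":0,"rx":0,"ry":0,"rz":0,"claw":1},{"x":0.08,"y":0.25,"z":0,"rx":0,"ry":0,"rz":0,"claw":1},{"x":0.12,"y":0.375,"z":0,"rx":0,"ry":0,"rz":0,"claw":1},{"x":0.16,"y":0.5,"z":0,"rx":0,"ry":0,"rz":0,"claw":1},{"x":0.2,"y":0.625,"z":0,"rx":0,"ry":0,"rz":0,"claw":1},{"x":0.24,"y":0.75,"z":0,"rx":0,"ry":0,"rz":0,"claw":1},{"x":0.28,"y":0.875,"z":0,"rx":0,"ry":0,"rz":0,"claw":1},{"x":0.32,"y":1,"z":0,"rx":0,"ry":0,"rz":0,"claw":1}]' &&
python3 -m pendant '[{"x":0.04,"y":0.1,"z":0,"rx":0,"ry":0,"rz":0,"claw":1},{"x":0.08,"y":0.2,"z":0,"rx":0,"ry":0,"rz":0,"claw":1},{"x":0.12,"y":0.3,"z":0,"rx":0,"ry":0,"rz":0,"claw":1},{"x":0.16,"y":0.4,"z":0,"rx":0,"ry":0,"rz":0,"claw":1},{"x":0.2,"y":0.5,"z":0,"rx":0,"ry":0,"rz":0,"claw":1},{"x":0.23,"y":0.6,"z":0,"rx":0,"ry":0,"rz":0,"claw":1},{"x":0.26,"y":0.69,"z":0,"rx":0,"ry":0,"rz":0,"claw":1},{"x":0.26,"y":0.69,"z":0,"rx":0,"ry":0,"rz":0,"claw":1}]'
python3 - <<'E'
from h import *
s=sense(); print(s['time_s'],np.round(s['tcp_pos'],4),np.round(s['ee_rot'],3).tolist())
p=capture('wrist'); cv2.imwrite('pics/w2.png',p['color'][:,:,::-1])
b=capture('side'); cv2.imwrite('pics/s2.png',b['color'][:,:,::-1])
q=(.61901,.12671,np.radians(8.134)); L=hnd(0)
for n,i in(('w',p),('s',b)):
  print(n,'pred caps',np.round(proj(i,W(q,[[L[0],.03,L[2]],[L[0],-.03,L[2]],[L[0],0,L[2]]])),1).tolist())
  for l in('flap_handle','cap_outer','locker'): print(n,l,[(np.round(d['centre'],1).tolist(),round(d['conf'],2)) for d in search_frame(i,l)])
E
```

```text
time_s: 2.4
tcp_pos: [0.3458, -0.3148, 0.2228]
ee_rot: [[-0.99, -0.138, 0.001], [-0.138, 0.99, -0.0], [-0.001, -0.0, -1.0]]
wrist_force: [0.1, -0.3, 0.2]
gripper_width: 0.999
gripper_force: 0.0
time_s: 3.4
tcp_pos: [0.4258, -0.0647, 0.2229]
ee_rot: [[-0.99, -0.14, 0.001], [-0.14, 0.99, 0.0], [-0.001, -0.0, -1.0]]
wrist_force: [-0.1, 0.2, 0.7]
gripper_width: 1.0
gripper_force: 0.0
time_s: 4.4
tcp_pos: [0.491, 0.108, 0.2224]
ee_rot: [[-0.99, -0.142, -0.0], [-0.142, 0.99, -0.0], [0.0, -0.0, -1.0]]
wrist_force: [0.4, 0.1, -0.1]
gripper_width: 1.001
gripper_force: 0.0
4.4 [0.491  0.108  0.2224] [[-0.99, -0.142, -0.0], [-0.142, 0.99, -0.0], [0.0, -0.0, -1.0]]
w pred caps [[314.5, 189.6], [250.4, 189.5], [282.4, 189.6]]
w flap_handle [([279.1, 265.6], 0.79)]
w cap_outer [([311.6, 187.7], 0.69)]
w locker [([279.9, 257.3], 0.84)]
s pred caps [[236.2, 223.2], [258.3, 221.2], [247.2, 222.2]]
s flap_handle [([257.7, 195.7], 0.83)]
s cap_outer []
s locker [([259.8, 201.5], 0.88), ([152.0, 251.1], 0.34)]
```

View pics/w2.png

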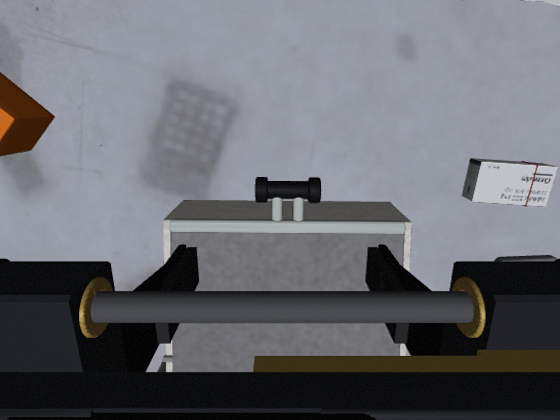

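The wrist picture shows the handle's black bar from (256,189) to (320,189), centre (288,189.5), against a predicted 282. So it sits about 5.5 mm further +y than I'd estimated, and the flap's front edge is level with the gripper, so the yaw is right. I'll descend with that correction and close on the caps.

```bash
python3 -m pendant '[{"x":-0.006,"y":0.022,"z":-0.09,"rx":0,"ry":0,"rz":0,"claw":1},{"x":-0.006,"y":0.022,"z":-0.18,"rx":0,"ry":0,"rz":0,"claw":1},{"x":-0.006,"y":0.022,"z":-0.27,"rx":0,"ry":0,"rz":0,"claw":1},{"x":-0.006,"y":0.022,"z":-0.36,"rx":0,"ry":0,"rz":0,"claw":1},{"x":-0.006,"y":0.022,"z":-0.45,"rx":0,"ry":0,"rz":0,"claw":1},{"x":-0.006,"y":0.022,"z":-0.54,"rx":0,"ry":0,"rz":0,"claw":1},{"x":-0.006,"y":0.022,"z":-0.62,"rx":0,"ry":0,"rz":0,"claw":1},{"x":-0.006,"y":0.022,"z":-0.68,"rx":0,"ry":0,"rz":0,"claw":1}]' &&
python3 -m pendant '[{"x":0,"y":0,"z":0,"rx":0,"ry":0,"rz":0,"claw":0.8},{"x":0,"y":0,"z":0,"rx":0,"ry":0,"rz":0,"claw":0.7},{"x":0,"y":0,"z":0,"rx":0,"ry":0,"rz":0,"claw":0.6},{"x":0,"y":0,"z":0,"rx":0,"ry":0,"rz":0,"claw":0.5},{"x":0,"y":0,"z":0,"rx":0,"ry":0,"rz":0,"claw":0.4},{"x":0,"y":0,"z":0,"rx":0,"ry":0,"rz":0,"claw":0.4},{"x":0,"y":0,"z":0,"rx":0,"ry":0,"rz":0,"claw":0.4},{"x":0,"y":0,"z":0,"rx":0,"ry":0,"rz":0,"claw":0.4}]'
python3 - <<'E'
import numpy as np
from h import hnd
for th in np.linspace(0,1.68,25):
    d=hnd(th)-hnd(0); print(round(th,2),np.round(np.r_[d[0]*.99,d[0]*.1415,d[2]]/.25,3).tolist())
E
```

```text
time_s: 5.8
tcp_pos: [0.4889, 0.1118, 0.0518]
ee_rot: [[-0.99, -0.139, -0.001], [-0.139, 0.99, -0.0], [0.001, -0.0, -1.0]]
wrist_force: [-0.3, -0.5, -0.1]
gripper_width: 1.0
gripper_force: 0.0
time_s: 6.8
tcp_pos: [0.4893, 0.113, 0.0531]
ee_rot: [[-0.99, -0.14, 0.001], [-0.14, 0.99, 0.001], [-0.001, 0.001, -1.0]]
wrist_force: [-2.6, 4.4, 4.2]
gripper_width: 0.445
gripper_force: 30.0
0.0 [0.0, 0.0, 0.0]
0.07 [-0.011, -0.002, 0.062]
0.14 [-0.017, -0.002, 0.125]
0.21 [-0.019, -0.003, 0.188]
0.28 [-0.017, -0.002, 0.251]
0.35 [-0.011, -0.002, 0.313]
0.42 [0.0, 0.0, 0.375]
0.49 [0.015, 0.002, 0.436]
0.56 [0.035, 0.005, 0.496]
0.63 [0.058, 0.008, 0.555]
0.7 [0.086, 0.012, 0.611]
0.77 [0.117, 0.017, 0.666]
0.84 [0.152, 0.022, 0.718]
0.91 [0.19, 0.027, 0.767]
0.98 [0.232, 0.033, 0.814]
1.05 [0.277, 0.04, 0.858]
1.12 [0.325, 0.046, 0.898]
1.19 [0.376, 0.054, 0.935]
1.26 [0.429, 0.061, 0.968]
1.33 [0.484, 0.069, 0.997]
1.4 [0.541, 0.077, 1.023]
1.47 [0.6, 0.086, 1.044]
1.54 [0.66, 0.094, 1.061]
1.61 [0.721, 0.103, 1.074]
1.68 [0.782, 0.112, 1.083]
```

Run:
```python
from h import *
p=capture('wrist'); cv2.imwrite('pics/w3.png',p['color'][:,:,::-1])
```

```text
(no output)
```

View pics/w3.png

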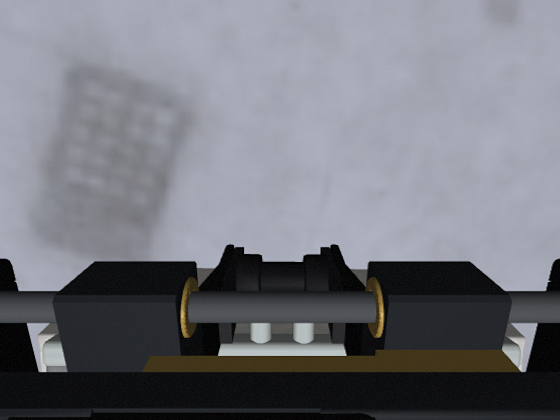

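The picture shows the handle between the pads (caps at about (245,270) and (320,270)). The opening is 39 mm, so the caps are fully squeezed. I'll raise the flap along its arc.

```bash
python3 -m pendant '[{"x":-0.011,"y":-0.002,"z":0.062,"rx":0,"ry":0,"rz":0,"claw":0.4},{"x":-0.017,"y":-0.002,"z":0.125,"rx":0,"ry":0,"rz":0,"claw":0.4},{"x":-0.019,"y":-0.003,"z":0.188,"rx":0,"ry":0,"rz":0,"claw":0.4},{"x":-0.017,"y":-0.002,"z":0.251,"rx":0,"ry":0,"rz":0,"claw":0.4},{"x":-0.011,"y":-0.002,"z":0.313,"rx":0,"ry":0,"rz":0,"claw":0.4},{"x":0,"y":0,"z":0.375,"rx":0,"ry":0,"rz":0,"claw":0.4},{"x":0.015,"y":0.002,"z":0.436,"rx":0,"ry":0,"rz":0,"claw":0.4},{"x":0.035,"y":0.005,"z":0.496,"rx":0,"ry":0,"rz":0,"claw":0.4}]'
```

```text
time_s: 7.85
tcp_pos: [0.4967, 0.1139, 0.1758]
ee_rot: [[-0.99, -0.139, -0.003], [-0.139, 0.99, 0.001], [0.003, 0.001, -1.0]]
wrist_force: [0.1, 4.9, -2.7]
gripper_width: 0.446
gripper_force: 30.0
```

```bash
python3 -m pendant '[{"x":0.023,"y":0.003,"z":0.059,"rx":0,"ry":0,"rz":0,"claw":0.4},{"x":0.051,"y":0.007,"z":0.115,"rx":0,"ry":0,"rz":0,"claw":0.4},{"x":0.082,"y":0.012,"z":0.17,"rx":0,"ry":0,"rz":0,"claw":0.4},{"x":0.117,"y":0.017,"z":0.222,"rx":0,"ry":0,"rz":0,"claw":0.4},{"x":0.155,"y":0.022,"z":0.271,"rx":0,"ry":0,"rz":0,"claw":0.4},{"x":0.197,"y":0.028,"z":0.318,"rx":0,"ry":0,"rz":0,"claw":0.4},{"x":0.242,"y":0.035,"z":0.362,"rx":0,"ry":0,"rz":0,"claw":0.4},{"x":0.29,"y":0.041,"z":0.402,"rx":0,"ry":0,"rz":0,"claw":0.4}]' &&
python3 -m pendant '[{"x":0.051,"y":0.008,"z":0.037,"rx":0,"ry":0,"rz":0,"claw":0.4},{"x":0.104,"y":0.015,"z":0.07,"rx":0,"ry":0,"rz":0,"claw":0.4},{"x":0.159,"y":0.023,"z":0.099,"rx":0,"ry":0,"rz":0,"claw":0.4},{"x":0.216,"y":0.031,"z":0.125,"rx":0,"ry":0,"rz":0,"claw":0.4},{"x":0.275,"y":0.04,"z":0.146,"rx":0,"ry":0,"rz":0,"claw":0.4},{"x":0.335,"y":0.048,"z":0.163,"rx":0,"ry":0,"rz":0,"claw":0.4},{"x":0.396,"y":0.057,"z":0.176,"rx":0,"ry":0,"rz":0,"claw":0.4},{"x":0.457,"y":0.066,"z":0.185,"rx":0,"ry":0,"rz":0,"claw":0.4}]'
python3 - <<'E'
from h import *
c,s_=np.cos(np.radians(8.134)),np.sin(np.radians(8.134))
s=sense(); d=np.array(s['tcp_pos'])-[.4894,.1138,.052]
x=d[0]*c+d[1]*s_; print(x,np.degrees(np.arctan2(.118,1)) and (np.arctan2(d[2]+.071-.118, .09-(hnd(0)[0]+x))+np.radians(12)), s['tcp_pos'],s['wrist_force'])
E
```

```text
time_s: 8.85
tcp_pos: [0.5685, 0.1236, 0.276]
ee_rot: [[-0.99, -0.139, -0.006], [-0.139, 0.99, -0.001], [0.006, 0.0, -1.0]]
wrist_force: [-3.3, 2.7, -1.3]
gripper_width: 0.445
gripper_force: 30.0
time_s: 9.85
tcp_pos: [0.6837, 0.1391, 0.3222]
ee_rot: [[-0.99, -0.139, -0.005], [-0.139, 0.99, -0.002], [0.005, -0.002, -1.0]]
wrist_force: [-1.5, -0.7, -1.7]
gripper_width: 0.445
gripper_force: 30.0
0.19596539906060095 1.67257668825374 [0.6837399  0.13910648 0.32215391] [-1.47618243 -0.6908272  -1.72200832]
```

```bash
python3 -m pendant '[{"x":0.01,"y":0.001,"z":0,"rx":0,"ry":0,"rz":0,"claw":0.4},{"x":0.018,"y":0.003,"z":0.001,"rx":0,"ry":0,"rz":0,"claw":0.4},{"x":0.018,"y":0.003,"z":0.001,"rx":0,"ry":0,"rz":0,"claw":0.4},{"x":0.018,"y":0.003,"z":0.001,"rx":0,"ry":0,"rz":0,"claw":0.6},{"x":0.018,"y":0.003,"z":0.001,"rx":0,"ry":0,"rz":0,"claw":0.7},{"x":0.018,"y":0.003,"z":0.001,"rx":0,"ry":0,"rz":0,"claw":0.8},{"x":0.018,"y":0.003,"z":0.001,"rx":0,"ry":0,"rz":0,"claw":1},{"x":0.018,"y":0.003,"z":0.001,"rx":0,"ry":0,"rz":0,"claw":1}]' &&
python3 -m pendant '[{"x":0,"y":0,"z":0,"rx":0,"ry":0,"rz":0,"claw":1},{"x":-0.03,"y":-0.005,"z":0.03,"rx":0,"ry":0,"rz":0,"claw":1},{"x":-0.04,"y":-0.01,"z":0.09,"rx":0,"ry":0,"rz":0,"claw":1},{"x":-0.04,"y":-0.01,"z":0.15,"rx":0,"ry":0,"rz":0,"claw":1},{"x":-0.06,"y":-0.05,"z":0.22,"rx":0,"ry":0,"rz":0,"claw":1},{"x":-0.12,"y":-0.12,"z":0.26,"rx":0,"ry":0,"rz":0,"claw":1},{"x":-0.2,"y":-0.2,"z":0.26,"rx":0,"ry":0,"rz":0,"claw":1},{"x":-0.3,"y":-0.3,"z":0.26,"rx":0,"ry":0,"rz":0,"claw":1}]'
python3 - <<'E'
from h import *
p=capture('scene'); cv2.imwrite('pics/a4.png',cv2.resize(p['color'][60:340,180:400,::-1],None,fx=2,fy=2))
b=capture('side')
q=(.6182,.1323,np.radians(8.134))
for n,i in(('scene',p),('side',b)):
  print(n,'pred handle @1.62, @1.4',np.round(proj(i,W(q,[hnd(1.62),hnd(1.4)])),1).tolist())
  for l in('flap_handle','cap_outer','carton_center'): print(n,l,[(np.round(d['centre'],1).tolist(),round(d['conf'],2)) for d in search_frame(i,l)])
E
```

```text
time_s: 10.85
tcp_pos: [0.6894, 0.1421, 0.3246]
ee_rot: [[-0.99, -0.141, 0.003], [-0.141, 0.99, 0.002], [-0.003, 0.001, -1.0]]
wrist_force: [0.7, 0.3, -0.3]
gripper_width: 0.923
gripper_force: 0.0
time_s: 11.85
tcp_pos: [0.6126, 0.0644, 0.3889]
ee_rot: [[-0.99, -0.139, -0.0], [-0.139, 0.99, 0.0], [0.0, 0.0, -1.0]]
wrist_force: [0.1, -0.8, 0.0]
gripper_width: 1.003
gripper_force: 0.0
scene pred handle @1.62, @1.4 [[301.3, 116.8], [285.6, 123.0]]
scene flap_handle [([308.3, 144.8], 0.96)]
scene cap_outer []
scene carton_center [([297.9, 334.4], 0.87), ([242.8, 276.6], 0.8), ([271.3, 303.3], 0.65)]
side pred handle @1.62, @1.4 [[234.8, 106.6], [236.3, 115.9]]
side flap_handle [([248.5, 137.1], 0.97)]
side cap_outer [([249.9, 138.5], 0.35)]
side carton_center [([386.6, 228.2], 0.76), ([355.4, 240.4], 0.75), ([415.3, 214.0], 0.56), ([253.0, 171.5], 0.45)]
```

View pics/a4.png

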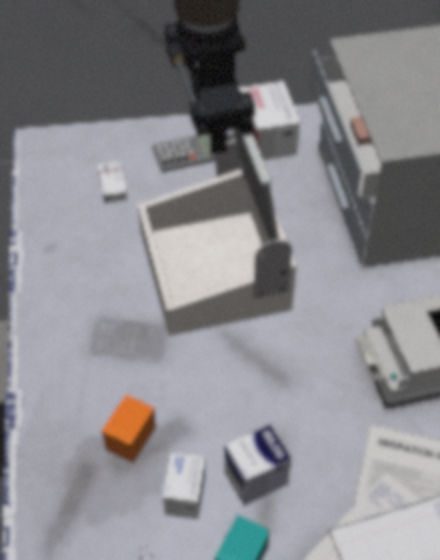

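The flap stands open by itself: it's upright at crop (255,190), behind the empty interior. Next I'll go above the carton with the gripper turned +67°, so the fingers close across its 50 mm sides.

```bash
python3 -m pendant '[{"x":-0.03,"y":-0.125,"z":0,"rx":0,"ry":0,"rz":0.02,"claw":1},{"x":-0.06,"y":-0.25,"z":-0.05,"rx":0,"ry":0,"rz":0.05,"claw":1},{"x":-0.09,"y":-0.375,"z":-0.1,"rx":0,"ry":0,"rz":0.08,"claw":1},{"x":-0.12,"y":-0.5,"z":-0.15,"rx":0,"ry":0,"rz":0.12,"claw":1},{"x":-0.14,"y":-0.625,"z":-0.2,"rx":0,"ry":0,"rz":0.16,"claw":1},{"x":-0.16,"y":-0.75,"z":-0.25,"rx":0,"ry":0,"rz":0.2,"claw":1},{"x":-0.18,"y":-0.875,"z":-0.3,"rx":0,"ry":0,"rz":0.24,"claw":1},{"x":-0.2,"y":-1,"z":-0.35,"rx":0,"ry":0,"rz":0.28,"claw":1}]' &&
python3 -m pendant '[{"x":-0.02,"y":-0.08,"z":-0.04,"rx":0,"ry":0,"rz":0.03,"claw":1},{"x":-0.05,"y":-0.16,"z":-0.08,"rx":0,"ry":0,"rz":0.06,"claw":1},{"x":-0.08,"y":-0.24,"z":-0.12,"rx":0,"ry":0,"rz":0.095,"claw":1},{"x":-0.1,"y":-0.32,"z":-0.16,"rx":0,"ry":0,"rz":0.095,"claw":1},{"x":-0.11,"y":-0.39,"z":-0.2,"rx":0,"ry":0,"rz":0.095,"claw":1},{"x":-0.11,"y":-0.41,"z":-0.2,"rx":0,"ry":0,"rz":0.095,"claw":1},{"x":-0.11,"y":-0.41,"z":-0.2,"rx":0,"ry":0,"rz":0.095,"claw":1},{"x":-0.11,"y":-0.41,"z":-0.2,"rx":0,"ry":0,"rz":0.095,"claw":1}]'
python3 - <<'E'
from h import *
w=capture('wrist'); A=capture('scene'); im=w['color'][:,:,::-1].copy()
print('tall', [(d['centre'],d['conf']) for d in search_frame(w,'tall_carton')[:2]])
pr=proj(w,[.536,-.288,.03])[0]; print('pred',pr)
for i in regions_of(w,'carton_center'): print(i['centre'],i['conf'],i['region'].sum(),w['color'][i['region']].mean(0))
d=min(regions_of(w,'carton_center'),key=lambda d:np.hypot(*(np.array(d['centre'])-pr))); m=d['region'].astype(np.float32)
for sgn in(-.25,):
  x,c=fitbox([(w,m)],(.05,.071,.06),[[.536,-.288,sgn]]); print(x[:2],np.degrees(x[2]),c)
for u in proj(w,W(x,box(.05,.071,.06))): cv2.circle(im,tuple(int(t) for t in u),3,(0,0,255),1)
cv2.imwrite('pics/w5.png',im)
E
```

```text
time_s: 13.25
tcp_pos: [0.5644, -0.1847, 0.3]
ee_rot: [[-0.519, -0.855, -0.001], [-0.855, 0.519, 0.0], [0.0, 0.001, -1.0]]
wrist_force: [-0.5, -0.1, -0.4]
gripper_width: 0.998
gripper_force: 0.0
time_s: 14.25
tcp_pos: [0.537, -0.2862, 0.2516]
ee_rot: [[-0.249, -0.968, 0.001], [-0.968, 0.249, -0.0], [0.0, -0.001, -1.0]]
wrist_force: [-0.7, -0.1, 0.4]
gripper_width: 1.001
gripper_force: 0.0
tall [([195.2, 216.0], 0.87)]
pred [283.55648107 174.41018976]
[362.3, 237.4] 0.79 3194 [141.50563557  73.9805886   23.16530996]
[281.4, 175.0] 0.78 3438 [167.9281559  171.08115183 178.11082024]
[192.3, 91.2] 0.62 4489 [ 34.89173535 128.72243261 127.94430831]
[ 0.53617718 -0.28894796] -14.755180892780952 0.02224963903427124
```

View pics/w5.png

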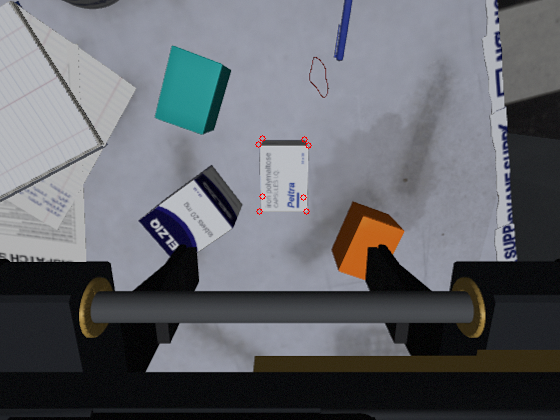

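The wrist picture shows the white carton at (284,175), with the fitted corners right on it. The tall carton's nearest corner is at (242,210) and the orange carton at (367,237), so I'll go down with the fingers partly closed to clear both.

```bash
python3 -m pendant '[{"x":-0.004,"y":-0.01,"z":-0.13,"rx":0,"ry":0,"rz":-0.002,"claw":0.76},{"x":-0.004,"y":-0.01,"z":-0.26,"rx":0,"ry":0,"rz":-0.002,"claw":0.76},{"x":-0.004,"y":-0.01,"z":-0.39,"rx":0,"ry":0,"rz":-0.002,"claw":0.76},{"x":-0.004,"y":-0.01,"z":-0.52,"rx":0,"ry":0,"rz":-0.002,"claw":0.76},{"x":-0.004,"y":-0.01,"z":-0.64,"rx":0,"ry":0,"rz":-0.002,"claw":0.76},{"x":-0.004,"y":-0.01,"z":-0.74,"rx":0,"ry":0,"rz":-0.002,"claw":0.76},{"x":-0.004,"y":-0.01,"z":-0.83,"rx":0,"ry":0,"rz":-0.002,"claw":0.76},{"x":-0.004,"y":-0.01,"z":-0.905,"rx":0,"ry":0,"rz":-0.002,"claw":0.76}]' &&
python3 -m pendant '[{"x":0,"y":0,"z":0,"rx":0,"ry":0,"rz":0,"claw":0.76},{"x":0,"y":0,"z":0,"rx":0,"ry":0,"rz":0,"claw":0.65},{"x":0,"y":0,"z":0,"rx":0,"ry":0,"rz":0,"claw":0.6},{"x":0,"y":0,"z":0,"rx":0,"ry":0,"rz":0,"claw":0.5},{"x":0,"y":0,"z":0,"rx":0,"ry":0,"rz":0,"claw":0.5},{"x":0,"y":0,"z":0,"rx":0,"ry":0,"rz":0,"claw":0.5},{"x":0,"y":0,"z":0,"rx":0,"ry":0,"rz":0,"claw":0.5},{"x":0,"y":0,"z":0,"rx":0,"ry":0,"rz":0,"claw":0.5}]'
```

```text
time_s: 15.5
tcp_pos: [0.5355, -0.2888, 0.024]
ee_rot: [[-0.255, -0.967, -0.0], [-0.967, 0.255, 0.0], [0.0, 0.0, -1.0]]
wrist_force: [-0.1, -0.1, -0.3]
gripper_width: 0.757
gripper_force: 0.0
time_s: 16.5
tcp_pos: [0.5358, -0.2891, 0.0257]
ee_rot: [[-0.256, -0.967, 0.001], [-0.967, 0.256, -0.0], [0.0, -0.001, -1.0]]
wrist_force: [-2.1, 1.7, 4.8]
gripper_width: 0.577
gripper_force: 30.0
```

The width reads 50.2 mm at 30 N, so the carton is gripped. I'll lift it, carry it over the locker and turn it back.

```bash
python3 -m pendant '[{"x":0,"y":0,"z":0.12,"rx":0,"ry":0,"rz":0,"claw":0.5},{"x":0,"y":0,"z":0.3,"rx":0,"ry":0,"rz":0,"claw":0.5},{"x":0,"y":0,"z":0.48,"rx":0,"ry":0,"rz":0,"claw":0.5},{"x":0,"y":0.05,"z":0.66,"rx":0,"ry":0,"rz":-0.03,"claw":0.5},{"x":0,"y":0.2,"z":0.78,"rx":0,"ry":0,"rz":-0.08,"claw":0.5},{"x":0,"y":0.38,"z":0.8,"rx":0,"ry":0,"rz":-0.13,"claw":0.5},{"x":0,"y":0.56,"z":0.8,"rx":0,"ry":0,"rz":-0.18,"claw":0.5},{"x":0,"y":0.7,"z":0.8,"rx":0,"ry":0,"rz":-0.23,"claw":0.5}]' &&
python3 -m pendant '[{"x":0,"y":0.15,"z":0,"rx":0,"ry":0,"rz":-0.05,"claw":0.5},{"x":0.02,"y":0.3,"z":0,"rx":0,"ry":0,"rz":-0.1,"claw":0.5},{"x":0.06,"y":0.45,"z":0,"rx":0,"ry":0,"rz":-0.143,"claw":0.5},{"x":0.1,"y":0.6,"z":0,"rx":0,"ry":0,"rz":-0.143,"claw":0.5},{"x":0.13,"y":0.74,"z":0,"rx":0,"ry":0,"rz":-0.143,"claw":0.5},{"x":0.15,"y":0.86,"z":0,"rx":0,"ry":0,"rz":-0.143,"claw":0.5},{"x":0.163,"y":0.94,"z":0,"rx":0,"ry":0,"rz":-0.143,"claw":0.5},{"x":0.163,"y":0.962,"z":0,"rx":0,"ry":0,"rz":-0.143,"claw":0.5}]'
python3 - <<'E'
from h import *
w=capture('wrist'); im=w['color'][:,:,::-1].copy(); q=(.6182,.1323,np.radians(8.134))
P=[[-.088,.108,.006],[-.088,-.108,.006],[-.105,.12,.072],[-.105,-.12,.072]]
for u in proj(w,W(q,P)): cv2.circle(im,tuple(int(t) for t in u),4,(0,0,255),1)
cv2.imwrite('pics/w6.png',im)
E
```

```text
time_s: 17.5
tcp_pos: [0.5352, -0.1123, 0.2244]
ee_rot: [[-0.834, -0.552, -0.0], [-0.552, 0.834, 0.001], [-0.0, 0.001, -1.0]]
wrist_force: [-0.8, -0.9, -0.9]
gripper_width: 0.578
gripper_force: 30.0
time_s: 18.5
tcp_pos: [0.5762, 0.1272, 0.2242]
ee_rot: [[-0.99, -0.141, -0.001], [-0.141, 0.99, -0.0], [0.001, -0.0, -1.0]]
wrist_force: [0.7, 0.4, -1.1]
gripper_width: 0.58
gripper_force: 30.0
```

View pics/w6.png

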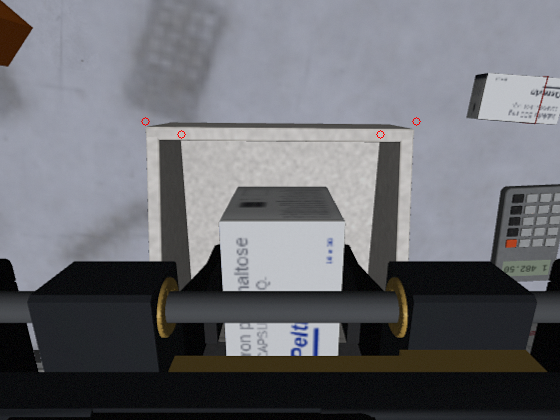

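The picture shows the carton hanging centred over the interior at (282,270). The locker's front rim is at row 125–130, within 4 px of the prediction, and there is clearance all round. I'll lower it.

```bash
python3 -m pendant '[{"x":0.012,"y":0,"z":-0.12,"rx":0,"ry":0,"rz":0,"claw":0.5},{"x":0.012,"y":0,"z":-0.25,"rx":0,"ry":0,"rz":0,"claw":0.5},{"x":0.012,"y":0,"z":-0.38,"rx":0,"ry":0,"rz":0,"claw":0.5},{"x":0.012,"y":0,"z":-0.5,"rx":0,"ry":0,"rz":0,"claw":0.5},{"x":0.012,"y":0,"z":-0.6,"rx":0,"ry":0,"rz":0,"claw":0.5},{"x":0.012,"y":0,"z":-0.68,"rx":0,"ry":0,"rz":0,"claw":0.5},{"x":0.012,"y":0,"z":-0.73,"rx":0,"ry":0,"rz":0,"claw":0.5},{"x":0.012,"y":0,"z":-0.755,"rx":0,"ry":0,"rz":0,"claw":0.5}]'
```

```text
time_s: 19.55
tcp_pos: [0.5793, 0.1258, 0.0357]
ee_rot: [[-0.99, -0.139, -0.0], [-0.139, 0.99, -0.0], [0.0, -0.0, -1.0]]
wrist_force: [-0.3, -0.3, -1.0]
gripper_width: 0.575
gripper_force: 30.0
```

```bash
python3 -m pendant '[{"x":0,"y":0,"z":-0.006,"rx":0,"ry":0,"rz":0,"claw":0.5},{"x":0,"y":0,"z":-0.012,"rx":0,"ry":0,"rz":0,"claw":0.5},{"x":0,"y":0,"z":-0.015,"rx":0,"ry":0,"rz":0,"claw":0.5},{"x":0,"y":0,"z":-0.015,"rx":0,"ry":0,"rz":0,"claw":0.5},{"x":0,"y":0,"z":-0.015,"rx":0,"ry":0,"rz":0,"claw":0.6},{"x":0,"y":0,"z":-0.015,"rx":0,"ry":0,"rz":0,"claw":0.68},{"x":0,"y":0,"z":-0.015,"rx":0,"ry":0,"rz":0,"claw":0.8},{"x":0,"y":0,"z":-0.015,"rx":0,"ry":0,"rz":0,"claw":0.85}]' &&
python3 -m pendant '[{"x":0,"y":0,"z":0.03,"rx":0,"ry":0,"rz":0,"claw":0.9},{"x":0,"y":0,"z":0.14,"rx":0,"ry":0,"rz":0,"claw":0.9},{"x":0,"y":0,"z":0.3,"rx":0,"ry":0,"rz":0,"claw":0.9},{"x":0,"y":0,"z":0.47,"rx":0,"ry":0,"rz":0,"claw":0.9},{"x":0,"y":0,"z":0.64,"rx":0,"ry":0,"rz":0,"claw":1},{"x":-0.05,"y":0,"z":0.8,"rx":0,"ry":0,"rz":0,"claw":1},{"x":-0.12,"y":0,"z":0.92,"rx":0,"ry":0,"rz":0,"claw":1},{"x":-0.2,"y":0,"z":1,"rx":0,"ry":0,"rz":0,"claw":1}]'
python3 - <<'E'
from h import *
A=capture('scene');B=capture('side');w=capture('wrist'); q=(.6182,.1323,np.radians(8.134))
im=[cv2.resize(A['color'][80:240,220:360,::-1],(420,480)),cv2.resize(w['color'][130:,100:460,::-1],(380,306))]
o=np.zeros((480,800,3),np.uint8);o[:,:420]=im[0];o[:306,420:]=im[1];cv2.imwrite('pics/p7.png',o)
for n,i in(('scene',A),('side',B),('wrist',w)):
  print(n,'pred handle',np.round(proj(i,W(q,[hnd(1.62),hnd(1.62)+[0,.03,0],hnd(1.62)-[0,.03,0]])),1).tolist(), 'carton',np.round(proj(i,W(q,[-.042,0,.036])),1).tolist())
  print([(np.round(d['centre'],1).tolist(),round(d['conf'],2)) for d in search_frame(i,'cap_outer')],[(np.round(d['centre'],1).tolist(),round(d['conf'],2)) for d in search_frame(i,'carton_center')])
E
```

```text
time_s: 20.55
tcp_pos: [0.5793, 0.1265, 0.0324]
ee_rot: [[-0.99, -0.14, 0.0], [-0.14, 0.99, 0.0], [-0.0, 0.0, -1.0]]
wrist_force: [-0.4, 0.7, 0.7]
gripper_width: 0.806
gripper_force: 0.0
time_s: 21.55
tcp_pos: [0.5291, 0.1265, 0.2847]
ee_rot: [[-0.99, -0.14, 0.003], [-0.14, 0.99, 0.001], [-0.003, 0.001, -1.0]]
wrist_force: [-0.7, -0.0, -0.2]
gripper_width: 1.001
gripper_force: 0.0
scene pred handle [[301.3, 116.8], [298.5, 110.2], [304.0, 123.5]] carton [[272.5, 189.7]]
[([302.9, 291.7], 0.69)] [([245.9, 273.3], 0.98), ([299.2, 337.5], 0.87), ([272.1, 189.5], 0.63)]
side pred handle [[234.8, 106.6], [224.0, 107.1], [245.5, 106.0]] carton [[242.9, 217.9]]
[([256.0, 177.0], 0.44)] [([416.9, 215.6], 0.92), ([354.8, 239.2], 0.87)]
wrist pred handle [[268.1, 575.4], [329.3, 575.2], [206.9, 575.6]] carton [[275.9, 206.3]]
[] [([24.2, 77.3], 0.93), ([272.6, 209.2], 0.6)]
```

View pics/p7.png

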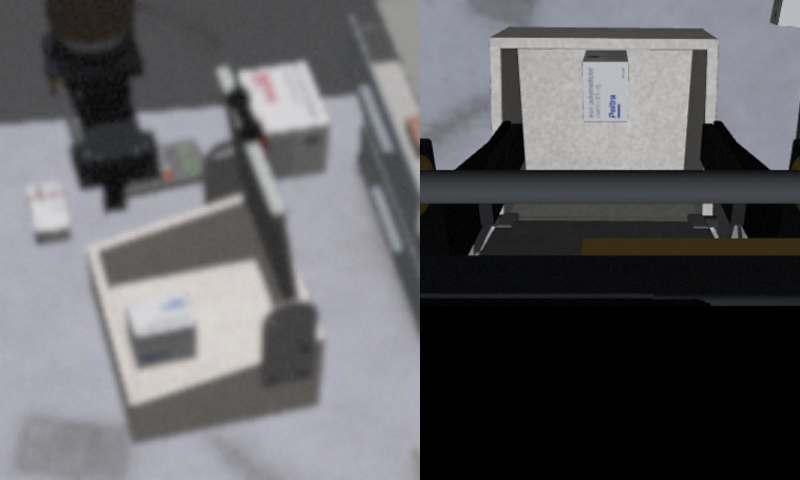

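The carton stands upright inside at crop (160,330), confirmed from above in the wrist view, and the flap is still up. Now back over the handle at its locked position, near (0.672, 0.140, 0.341).

```bash
python3 -m pendant '[{"x":0,"y":0,"z":0.15,"rx":0,"ry":0,"rz":0,"claw":1},{"x":0,"y":0,"z":0.3,"rx":0,"ry":0,"rz":0,"claw":1},{"x":0.1,"y":0.01,"z":0.44,"rx":0,"ry":0,"rz":0,"claw":1},{"x":0.25,"y":0.02,"z":0.46,"rx":0,"ry":0,"rz":0,"claw":1},{"x":0.4,"y":0.03,"z":0.46,"rx":0,"ry":0,"rz":0,"claw":1},{"x":0.5,"y":0.045,"z":0.46,"rx":0,"ry":0,"rz":0,"claw":1},{"x":0.572,"y":0.052,"z":0.46,"rx":0,"ry":0,"rz":0,"claw":1},{"x":0.572,"y":0.052,"z":0.46,"rx":0,"ry":0,"rz":0,"claw":1}]'
python3 - <<'E'
from h import *
w=capture('wrist'); B=capture('side'); A=capture('scene'); q=(.6182,.1323,np.radians(8.134))
o=np.zeros((420,800,3),np.uint8);o[:315,:420]=cv2.resize(w['color'][:,:,::-1],(420,315));o[:360,420:]=cv2.resize(B['color'][50:230,160:350,::-1],(380,360));cv2.imwrite('pics/p8.png',o)
L=hnd(1.62)
for i in(w,B): print(np.round(proj(i,W(q,[L,L+[0,.03,0],L-[0,.03,0]])),1).tolist())
E
```

```text
time_s: 23.0
tcp_pos: [0.6734, 0.1396, 0.3944]
ee_rot: [[-0.99, -0.139, -0.004], [-0.139, 0.99, -0.001], [0.004, -0.001, -1.0]]
wrist_force: [-0.8, -0.1, -1.3]
gripper_width: 1.001
gripper_force: 0.0
[[283.1, 223.6], [328.1, 223.5], [238.1, 223.6]]
[[234.8, 106.6], [224.0, 107.1], [245.5, 106.0]]
```

View pics/p8.png

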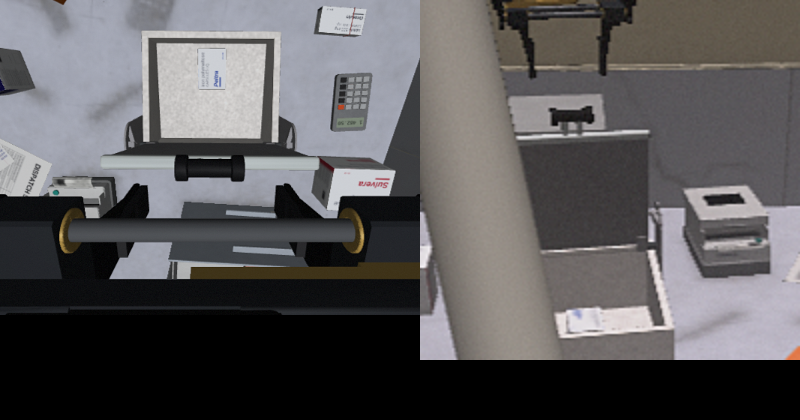

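The wrist view shows the handle at crop (209,168), i.e. pixel (279,224) against a predicted (283,224). The side view shows it right below the open fingers. I'll descend and squeeze.

```bash
python3 -m pendant '[{"x":-0.006,"y":-0.006,"z":-0.04,"rx":0,"ry":0,"rz":0,"claw":1},{"x":-0.006,"y":-0.006,"z":-0.09,"rx":0,"ry":0,"rz":0,"claw":1},{"x":-0.006,"y":-0.006,"z":-0.14,"rx":0,"ry":0,"rz":0,"claw":1},{"x":-0.006,"y":-0.006,"z":-0.19,"rx":0,"ry":0,"rz":0,"claw":1},{"x":-0.006,"y":-0.006,"z":-0.23,"rx":0,"ry":0,"rz":0,"claw":1},{"x":-0.006,"y":-0.006,"z":-0.26,"rx":0,"ry":0,"rz":0,"claw":1},{"x":-0.006,"y":-0.006,"z":-0.28,"rx":0,"ry":0,"rz":0,"claw":1},{"x":-0.006,"y":-0.006,"z":-0.29,"rx":0,"ry":0,"rz":0,"claw":1}]' &&
python3 -m pendant '[{"x":0,"y":0,"z":0,"rx":0,"ry":0,"rz":0,"claw":0.8},{"x":0,"y":0,"z":0,"rx":0,"ry":0,"rz":0,"claw":0.7},{"x":0,"y":0,"z":0,"rx":0,"ry":0,"rz":0,"claw":0.6},{"x":0,"y":0,"z":0,"rx":0,"ry":0,"rz":0,"claw":0.5},{"x":0,"y":0,"z":0,"rx":0,"ry":0,"rz":0,"claw":0.4},{"x":0,"y":0,"z":0,"rx":0,"ry":0,"rz":0,"claw":0.4},{"x":0,"y":0,"z":0,"rx":0,"ry":0,"rz":0,"claw":0.4},{"x":0,"y":0,"z":0,"rx":0,"ry":0,"rz":0,"claw":0.4}]'
python3 - <<'E'
import numpy as np
from h import hnd
for k in range(3):
  t=np.linspace(1.62,0,25)[k*8:k*8+9]
  for th in t[1:]:
    d=hnd(th)-hnd(t[0]); print(round(th,3),np.round(np.r_[d[0]*.99,d[0]*.1415,d[2]]/.25,3).tolist())
E
```

```text
time_s: 24.15
tcp_pos: [0.6709, 0.138, 0.3246]
ee_rot: [[-0.99, -0.14, 0.0], [-0.14, 0.99, -0.0], [-0.0, -0.0, -1.0]]
wrist_force: [0.1, -0.9, 0.4]
gripper_width: 1.001
gripper_force: 0.0
time_s: 25.15
tcp_pos: [0.6708, 0.1375, 0.3252]
ee_rot: [[-0.99, -0.14, 0.0], [-0.14, 0.99, -0.001], [-0.0, -0.001, -1.0]]
wrist_force: [-0.1, -3.0, 0.9]
gripper_width: 0.445
gripper_force: 30.0
1.553 [-0.059, -0.008, -0.012]
1.485 [-0.117, -0.017, -0.027]
1.418 [-0.174, -0.025, -0.047]
1.35 [-0.229, -0.033, -0.07]
1.283 [-0.283, -0.04, -0.098]
1.215 [-0.335, -0.048, -0.128]
1.148 [-0.385, -0.055, -0.163]
1.08 [-0.432, -0.062, -0.2]
1.013 [-0.045, -0.006, -0.041]
0.945 [-0.086, -0.012, -0.084]
0.878 [-0.125, -0.018, -0.131]
0.81 [-0.161, -0.023, -0.18]
0.742 [-0.193, -0.028, -0.231]
0.675 [-0.222, -0.032, -0.284]
0.607 [-0.247, -0.035, -0.339]
0.54 [-0.269, -0.038, -0.396]
0.473 [-0.018, -0.003, -0.058]
0.405 [-0.031, -0.004, -0.117]
0.337 [-0.041, -0.006, -0.177]
0.27 [-0.047, -0.007, -0.238]
0.203 [-0.048, -0.007, -0.298]
0.135 [-0.046, -0.007, -0.359]
0.067 [-0.039, -0.006, -0.419]
0.0 [-0.029, -0.004, -0.479]
```

Squeezed to 39 mm again. I'll lower along the arc.

```bash
python3 -m pendant '[{"x":-0.059,"y":-0.008,"z":-0.012,"rx":0,"ry":0,"rz":0,"claw":0.4},{"x":-0.117,"y":-0.017,"z":-0.027,"rx":0,"ry":0,"rz":0,"claw":0.4},{"x":-0.174,"y":-0.025,"z":-0.047,"rx":0,"ry":0,"rz":0,"claw":0.4},{"x":-0.229,"y":-0.033,"z":-0.07,"rx":0,"ry":0,"rz":0,"claw":0.4},{"x":-0.283,"y":-0.04,"z":-0.098,"rx":0,"ry":0,"rz":0,"claw":0.4},{"x":-0.335,"y":-0.048,"z":-0.128,"rx":0,"ry":0,"rz":0,"claw":0.4},{"x":-0.385,"y":-0.055,"z":-0.163,"rx":0,"ry":0,"rz":0,"claw":0.4},{"x":-0.432,"y":-0.062,"z":-0.2,"rx":0,"ry":0,"rz":0,"claw":0.4}]'
```

```text
time_s: 26.15
tcp_pos: [0.5626, 0.123, 0.2745]
ee_rot: [[-0.99, -0.14, 0.001], [-0.14, 0.99, 0.001], [-0.001, 0.001, -1.0]]
wrist_force: [1.2, -0.7, -1.1]
gripper_width: 0.448
gripper_force: 30.0
```

```bash
python3 -m pendant '[{"x":-0.045,"y":-0.006,"z":-0.041,"rx":0,"ry":0,"rz":0,"claw":0.4},{"x":-0.086,"y":-0.012,"z":-0.084,"rx":0,"ry":0,"rz":0,"claw":0.4},{"x":-0.125,"y":-0.018,"z":-0.131,"rx":0,"ry":0,"rz":0,"claw":0.4},{"x":-0.161,"y":-0.023,"z":-0.18,"rx":0,"ry":0,"rz":0,"claw":0.4},{"x":-0.193,"y":-0.028,"z":-0.231,"rx":0,"ry":0,"rz":0,"claw":0.4},{"x":-0.222,"y":-0.032,"z":-0.284,"rx":0,"ry":0,"rz":0,"claw":0.4},{"x":-0.247,"y":-0.035,"z":-0.339,"rx":0,"ry":0,"rz":0,"claw":0.4},{"x":-0.269,"y":-0.038,"z":-0.396,"rx":0,"ry":0,"rz":0,"claw":0.4}]' &&
python3 -m pendant '[{"x":-0.018,"y":-0.003,"z":-0.058,"rx":0,"ry":0,"rz":0,"claw":0.4},{"x":-0.031,"y":-0.004,"z":-0.117,"rx":0,"ry":0,"rz":0,"claw":0.4},{"x":-0.041,"y":-0.006,"z":-0.177,"rx":0,"ry":0,"rz":0,"claw":0.4},{"x":-0.047,"y":-0.007,"z":-0.238,"rx":0,"ry":0,"rz":0,"claw":0.4},{"x":-0.048,"y":-0.007,"z":-0.298,"rx":0,"ry":0,"rz":0,"claw":0.4},{"x":-0.046,"y":-0.007,"z":-0.35,"rx":0,"ry":0,"rz":0,"claw":0.4},{"x":-0.042,"y":-0.006,"z":-0.4,"rx":0,"ry":0,"rz":0,"claw":0.4},{"x":-0.037,"y":-0.005,"z":-0.44,"rx":0,"ry":0,"rz":0,"claw":0.4}]'
```

```text
time_s: 27.15
tcp_pos: [0.4962, 0.114, 0.1752]
ee_rot: [[-0.99, -0.14, 0.003], [-0.14, 0.99, 0.002], [-0.003, 0.002, -1.0]]
wrist_force: [3.2, 2.4, -1.9]
gripper_width: 0.447
gripper_force: 30.0
time_s: 28.15
tcp_pos: [0.4881, 0.1129, 0.0657]
ee_rot: [[-0.99, -0.141, 0.004], [-0.141, 0.99, 0.002], [-0.004, 0.001, -1.0]]
wrist_force: [3.9, 3.8, 0.0]
gripper_width: 0.444
gripper_force: 30.0
```

```bash
python3 -m pendant '[{"x":0.002,"y":0,"z":-0.008,"rx":0,"ry":0,"rz":0,"claw":0.4},{"x":0.004,"y":0,"z":-0.016,"rx":0,"ry":0,"rz":0,"claw":0.4},{"x":0.006,"y":0,"z":-0.024,"rx":0,"ry":0,"rz":0,"claw":0.4},{"x":0.007,"y":0,"z":-0.03,"rx":0,"ry":0,"rz":0,"claw":0.4},{"x":0.008,"y":0.001,"z":-0.036,"rx":0,"ry":0,"rz":0,"claw":0.4},{"x":0.008,"y":0.001,"z":-0.04,"rx":0,"ry":0,"rz":0,"claw":0.4},{"x":0.008,"y":0.001,"z":-0.044,"rx":0,"ry":0,"rz":0,"claw":0.4},{"x":0.008,"y":0.001,"z":-0.044,"rx":0,"ry":0,"rz":0,"claw":0.4}]'
```

```text
time_s: 29.15
tcp_pos: [0.4897, 0.113, 0.06]
ee_rot: [[-0.99, -0.142, 0.004], [-0.142, 0.99, 0.001], [-0.004, 0.0, -1.0]]
wrist_force: [-10.5, 3.9, 34.9]
gripper_width: 0.448
gripper_force: 30.0
```

The force is now 35 N upward, so the flap has landed. I'll unload, release and look.

```bash
python3 -m pendant '[{"x":0,"y":0,"z":0.01,"rx":0,"ry":0,"rz":0,"claw":0.4},{"x":0,"y":0,"z":0.02,"rx":0,"ry":0,"rz":0,"claw":0.4},{"x":0,"y":0,"z":0.02,"rx":0,"ry":0,"rz":0,"claw":0.4},{"x":0,"y":0,"z":0.02,"rx":0,"ry":0,"rz":0,"claw":0.5},{"x":0,"y":0,"z":0.02,"rx":0,"ry":0,"rz":0,"claw":0.65},{"x":0,"y":0,"z":0.02,"rx":0,"ry":0,"rz":0,"claw":0.8},{"x":0,"y":0,"z":0.02,"rx":0,"ry":0,"rz":0,"claw":1},{"x":0,"y":0,"z":0.02,"rx":0,"ry":0,"rz":0,"claw":1}]' &&
python3 -m pendant '[{"x":0,"y":0,"z":0,"rx":0,"ry":0,"rz":0,"claw":1},{"x":0,"y":0,"z":0.03,"rx":0,"ry":0,"rz":0,"claw":1},{"x":0,"y":0,"z":0.1,"rx":0,"ry":0,"rz":0,"claw":1},{"x":0,"y":0,"z":0.2,"rx":0,"ry":0,"rz":0,"claw":1},{"x":0,"y":0,"z":0.32,"rx":0,"ry":0,"rz":0,"claw":1},{"x":0,"y":0,"z":0.44,"rx":0,"ry":0,"rz":0,"claw":1},{"x":0,"y":0,"z":0.56,"rx":0,"ry":0,"rz":0,"claw":1},{"x":0,"y":-0.02,"z":0.65,"rx":0,"ry":0,"rz":0,"claw":1}]'
python3 - <<'E'
from h import *
w=capture('wrist'); A=capture('scene'); q=(.6182,.1323,np.radians(8.134)); a0=cv2.imread('pics/scene0.png')
im=A['color'][:,:,::-1]
o=np.zeros((600,800,3),np.uint8)
c=lambda i:cv2.resize(i[90:240,220:350],(347,400),interpolation=cv2.INTER_CUBIC)
o[:400,:347]=c(a0);o[:400,350:697]=c(im); o[400:600,:420]=cv2.resize(w['color'][120:310,80:480,::-1],(420,200)); cv2.imwrite('pics/p9.png',o)
for th in(0,.03): print(th,np.round(proj(w,W(q,[hnd(th),hnd(th)+[0,.03,0],hnd(th)-[0,.03,0]])),1).tolist())
E
```

```text
time_s: 30.15
tcp_pos: [0.4862, 0.1105, 0.0587]
ee_rot: [[-0.99, -0.139, -0.005], [-0.139, 0.99, -0.003], [0.005, -0.002, -1.0]]
wrist_force: [1.0, -0.6, 0.4]
gripper_width: 0.869
gripper_force: 0.0
time_s: 31.15
tcp_pos: [0.4883, 0.1069, 0.2242]
ee_rot: [[-0.99, -0.14, 0.001], [-0.14, 0.99, 0.001], [-0.001, 0.0, -1.0]]
wrist_force: [-0.3, -0.4, 0.4]
gripper_width: 1.0
gripper_force: 0.0
0 [[289.1, 191.8], [320.9, 191.8], [257.2, 191.8]]
0.03 [[289.2, 192.2], [321.7, 192.2], [256.7, 192.2]]
```

View pics/p9.png

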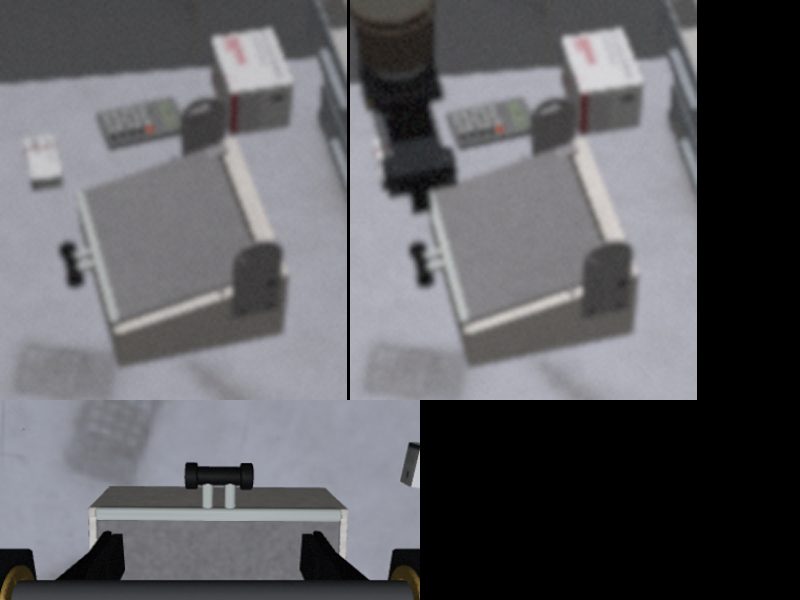

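Before and after look the same: the handle sits at the same place (70,262) vs (420,262) and the flap edge lies on the side walls. I'll do one numeric check of the handle's shift against the first picture, then hand in.

Run:
```python
from h import *
A=capture('scene'); g=cv2.cvtColor(A['color'],cv2.COLOR_RGB2GRAY).astype(np.float32); g0=cv2.imread('pics/scene0.png',0).astype(np.float32)
def sh(r,c,h=14):
    t=cv2.resize(g0[r-h:r+h,c-h:c+h],None,fx=8,fy=8,interpolation=cv2.INTER_CUBIC);s=cv2.resize(g[r-h-4:r+h+4,c-h-4:c+h+4],None,fx=8,fy=8,interpolation=cv2.INTER_CUBIC)
    m=cv2.matchTemplate(s,t,cv2.TM_CCOEFF_NORMED);_,v,_,l=cv2.minMaxLoc(m);return (l[0]/8-4,l[1]/8-4,round(v,3))
for n,(r,c) in dict(handle=(189,247),frontR=(214,263),plateR=(195,318),tall=(294,306),orange=(271,244),calc=(136,273)).items(): print(n,sh(r,c))
q=(.6182,.1323,np.radians(8.134));L=proj(A,W(q,[hnd(0),hnd(.03)])); print('0.03 rad would move',L[1]-L[0])
if abs(np.subtract(sh(189,247)[:2],sh(195,318)[:2])).max()<=1: print(finish_job())
```

```text
handle (0.0, 0.0, 0.999)
frontR (0.0, 0.0, 0.998)
plateR (0.0, 0.0, 0.998)
tall (0.0, 0.0, 0.999)
orange (0.0, 0.0, 0.985)
calc (0.25, 0.0, 0.994)
0.03 rad would move [-0.52896687 -1.20964902]
the job is handed in; nothing more can be done
None
```

The job is done and handed in at about 31 s: the flap was raised until it locked, the white carton is upright inside, and the flap was unlocked by its caps and lowered shut. The final picture shows no movement of the flap or the tall carton, the orange carton and the calculator; I didn't re-measure the strip pack.

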